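# Screw a pipe lamp's elbow round to its mark

### The arm

A 7-joint arm with a two-finger parallel gripper is mounted at the origin on the work surface. World frame = base frame: x ahead of the robot, y to its left, z up, the work surface at z = 0. Lengths are in mm, angles in rad, forces in N, time in s.
With the tool pointing down it reaches from about 350 to 900 mm from the base axis. Payload 19.9 kg.
Tool frame: the origin (TCP) lies midway between the tips of the shut fingers; the grasp point (between the pads) lies 19 mm behind it; z points along the fingers, y is the line along which they close (so a half turn about z gives the same grasp; the last joint's range is limited). The gripper opens to 94 mm and grips with 3 to 60 N. Pads are 16 mm wide; open, the fingers measure 119 mm over their backs; the gripper's body (75 mm by 177 mm) begins 78 mm behind the grasp point.
Start: joints at [-1.224, 0.417, -0.01, 1.614, 0.005, 1.111, -0.053], TCP at [236.912, 578.335, 205.425] pointing down, gripper open.
Joint ranges: [-2.81, 2.81], [-0.39, 2.02], [-1.27, 1.25], [0.06, 2.57], [-1.19, 4.33], [0.19, 2], [-2.82, 2.82]. Speed limits (rad/s): [1.89, 1.89, 2.39, 2.39, 3.01, 3.01, 3.01].

### API

Orientations are given as a unit quaternion [x, y, z, w].
In Python, from cell import arm gives the robot as it stands.
- The arm moves only by the tool apply_moves, never from a script. Its argument "series" is a list of rows, each a list of 3 entries, a list of its own where there are three numbers: the turn, a rotation vector about the tool's x, y, z normalised to -1 to 1, where 1 is 180 degrees, then the shift along the tool's x, y, z normalised to -1 to 1, where 1 is 0.2 m, then the opening, from 0 (shut) to 1 (fully open). In form: [[[rx, ry, rz], [x, y, z], fingers], ...]. A call has 1 to 10 rows; each row is the pose to reach, as a shift and turn from the pose commanded when the call began, along the tool's axes at that moment, turning the shorter way round; what a row does not reach only later rows make up. A row lasts 1/12 s, in which the tool goes at most 41.7 mm and 7.16 degrees, less where a joint would pass 70% of its speed; a pose out of reach is approached as far as the arm can. A call with a number of a shift or a turn outside -1 to 1 is refused whole. A call with a gripper value outside its range is refused whole. The fingers move at their own pace and stop on an object; "force" is the grip in N (left out, the last holds). Time passes only in rows, so rows that repeat a pose let the fingers close. It gives the time, the measured TCP pose, the force, the opening and the grip force at its end, in the units of the state.
- arm.get_state(): the state, without advancing time (a new reading comes with each control period).
- arm.capture(name): name is "scene" or "top"; returns the picture (420x560x3 uint8, red, green, blue); there is no depth.
- arm.get_calibration(name): a dict with "K" (3x3 intrinsics, pixels), "k1" (the pictures are not rectified: a ray, as slopes to the right and down, at radius r is drawn at 1 + k1 r^2 times it, then the intrinsics apply), "world_to_cam" (4x4, takes a point from world to camera coordinates). Camera axes: x right, y down, z forward; pixel columns grow to the right and rows downward; lengths in mm; the calibration is good to about 2 mm. A picture is of the moment at which its call begins. get_calibration takes no time and is no camera call.
- arm.finish_job(): hands the job in; it is judged then, once.
The state is a dict: "clock": time; "joint_positions": joint angles; "joint_velocities": joint speeds; "joint_efforts": joint torques, N m; "tcp_pos": TCP position; "eef_rot": TCP orientation; "contact_force": force on the tool from outside, world axes, zero at the start; "moment": the same for the moment, N m; "opening": finger opening in mm; "grip_force": force on a finger pad.
Only numpy, scipy, OpenCV 4.12 (cv2) and the standard library are available. Lean on these libraries where they do the work, as an engineer would, in place of code of your own. Each camera call takes 0.05 s, during which the arm holds its last target. There are 200 camera calls.

### The job

Two pipe lamps are being made up on the desk. On the lamp that carries the elbow (one outlet), screw the elbow further onto its threaded stub, clockwise seen from above, until its outlet points straight over the brass nail at the edge of its own wooden plinth; stop there without turning it past the nail, and let go. Leave the other lamp's tee (two outlets) as it is set.

Things in the scene. Friction and masses are not known exactly. Their poses are not given: they have to be found in the camera images.
- elbow_mid (a point): Centre of the steel elbow, where its upright and level legs meet, on the upright axis it turns about, 130 mm above the desk; x points out of the outlet, z up. Legs 36 mm in diameter, ending 56 mm out and 40 mm below here in collars 44 mm wide, 12 mm long; back and top 18 mm from here. Grip it here from above, across the level leg. Started on a stub, on a 90 mm flange (top 33 mm, hub 53 mm up).
- nail (a point): Brass dome-headed nail, 20 mm in diameter, 6 mm high, on the elbow lamp's round wooden plinth (190 mm in diameter, 25 mm high, bolted down); 80 mm from the stub's axis. The point is on its head, 31 mm above the desk. It is the mark for the outlet and lies 48 to 86 degrees clockwise of it at the start. The tee's lamp has a like nail, which is not the mark.
- elbow (a joint): Turn of the elbow on its stub, rad; grows as it is screwed on, clockwise seen from above; 1.60 when the outlet points straight over the nail. Turns from 0 to 2.8, with no stop at the mark. The thread is stiff (about 0.2 N m), the elbow stays where it is left and goes down 2.2 mm per full turn.
- tee (a joint): Turn of the tee on the other lamp, rad, 0 as it is set. The tee has the elbow's height and thickness but two outlets in line, 112 mm over both; its lamp has the same plinth, flange and stub, and its axis is at least 260 mm from the elbow's. It turns as stiffly.
Things that resemble listed ones, but are neither listed nor needed, are in the scene too. Leave any orange, turquoise or white look-alike of the part that bears tee alone.

How it is judged:
By the outcome, as a careful person would: the job done as asked, in the order asked, and still so for the second after the job is handed in, with the robot touching nothing.
It also fails if it takes over 32 s, if anything falls off the work surface, if the arm or the gripper's body presses on something with over 40 N, if the wrist force passes 120 N, or if a joint passes its speed limit or range.

## Working session

There is one attempt and no reset: what is moved stays moved. The work goes in short steps, Python scripts to look and compute and a tool call to move; the robot and the scene stay as the last step left them, time stands still between calls to the robot, and variables do not carry over. Pictures are saved under pics/ and viewed, at most 10 in all, crops included, and the job is handed in when it is done.

Besides the shell and the picture viewer there is one more tool, called after ">>>" as a command line: name --argument value ..., lists and objects as JSON in quotes. apply_moves: Moves the arm, as the interface text tells. Its arguments: {"type":"object","properties":{"series":{"type":"array","items":{"type":"array"}},"force":{"type":"number"}},"required":["series"]}

```bash
mkdir -p pics
cat > h.py <<'E'
import numpy as np, cv2
from cell import arm
from scipy.spatial.transform import Rotation as R
def cal(n):
    c=arm.get_calibration(n); return np.array(c["K"],float),c["k1"],np.array(c["world_to_cam"],float)
def proj(n,P):
    K,k1,T=cal(n); P=np.atleast_2d(P).astype(float)
    p,_=cv2.projectPoints(P,cv2.Rodrigues(T[:3,:3])[0],T[:3,3],K,np.array([k1,0,0,0.])); return p[:,0]
def at(n,uv,z):
    K,k1,T=cal(n)
    s=cv2.undistortPoints(np.array([[uv]],float),K,np.array([k1,0,0,0.]))[0,0]
    d=T[:3,:3].T@np.array([s[0],s[1],1]); c=-T[:3,:3].T@T[:3,3]
    return c+d*(z-c[2])/d[2]
E
python3 - <<'E'
from h import *
for n in("scene","top"):
    cv2.imwrite(f"pics/{n}0.png",cv2.cvtColor(arm.capture(n),cv2.COLOR_RGB2BGR)); K,k,T=cal(n); print(n,K[0,0],k,-T[:3,:3].T@T[:3,3])
s=arm.get_state();print(s["tcp_pos"],s["eef_rot"],s["clock"],s["opening"])
E
```

```text
scene 466.96946465954017 -0.029154642653318196 [1104.22738644  143.67280068  841.2120316 ]
top 523.8622472583183 -0.09624769891774747 [ 212.72947583  -93.35085761 1304.63699542]
[236.76919908 578.04060852 204.9073667 ] [ 1.93129625e-01  9.81173085e-01 -5.65542063e-04 -7.23257015e-05] 0.1 93.93207828451379
```

View pics/scene0.png

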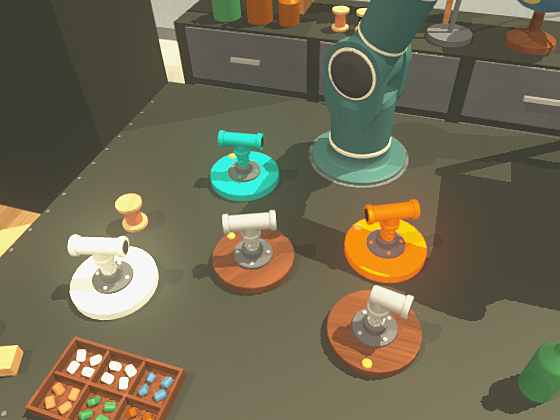

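View pics/top0.png

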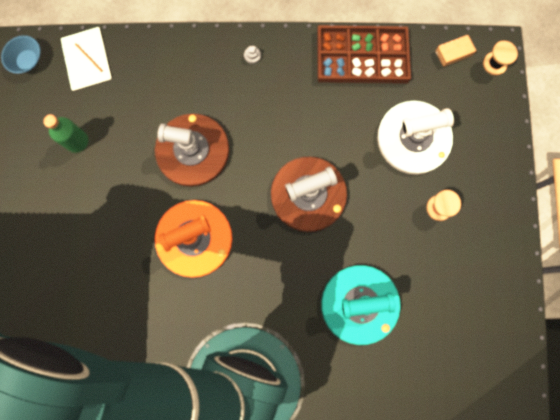

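Candidates, by pixel in top: wooden lamp with one outlet (180,137), nail (192,118), which is the elbow. Wooden lamp with two outlets (311,183), nail (337,209), which is the tee. Look-alikes are orange (185,233), turquoise (370,307) and white (430,125). I choose the first and check it in a close crop.

Run:
```python
from h import *
a=cv2.imread("pics/top0.png");b=cv2.imread("pics/scene0.png")
c=cv2.resize(a[100:200,140:240],(400,400),interpolation=cv2.INTER_CUBIC)
d=cv2.resize(b[280:380,320:420],(400,400),interpolation=cv2.INTER_CUBIC)
cv2.imwrite("pics/crop0.png",np.hstack([c,d]))
for n,u in(("top",(192,118.5)),("scene",(367,364))):print("nail",n,at(n,u,31))
hsv=cv2.cvtColor(a,cv2.COLOR_BGR2HSV)
print("plinth top",at("top",(192,149),25),"tee",at("top",(309,194),25),"orange",at("top",(193,239),25))
```

```text
nail top [655.35364223 145.39123989  31.        ]
nail scene [663.60028854 145.21213239  31.        ]
plinth top [576.07896301 143.0958213   25.        ] tee [ 461.59938373 -153.67317183   25.        ] orange [346.72479224 131.78122402  25.        ]
```

View pics/crop0.png

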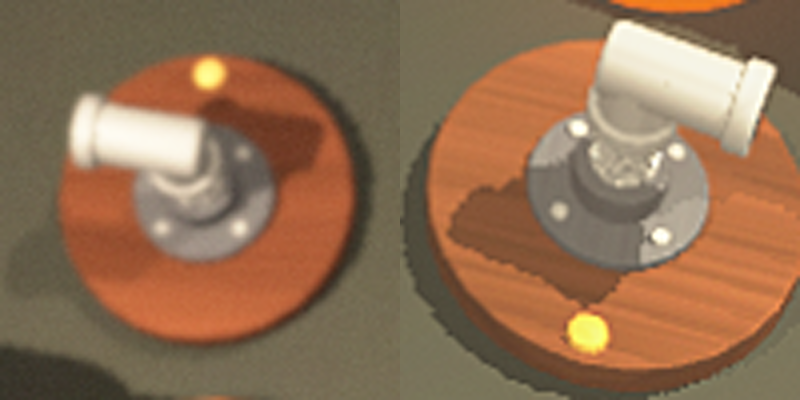

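The crop shows the single-outlet elbow on the wooden plinth. Its outlet points left in top, about (161,133), and away and to the right in scene. The nail is at (192,118) in top and (367,363) in scene. I'll refine with a fit.

```bash
cat > fit.py <<'E'
from h import *
import sys
from scipy.optimize import minimize
def circ(c,r,z,n=60):
    t=np.linspace(0,2*np.pi,n); return np.c_[c[0]+r*np.cos(t),c[1]+r*np.sin(t),np.full(n,z)]
def cyl(a,b,r):
    a,b=map(np.array,(a,b)); d=(b-a)/np.linalg.norm(b-a); u=np.cross(d,[.3,.2,.9]);u/=np.linalg.norm(u);v=np.cross(d,u)
    t=np.linspace(0,2*np.pi,40)[:,None]; k=r*(np.cos(t)*u+np.sin(t)*v); return np.vstack([a+k,b+k])
def hulls(c,h,z=130):
    m=np.array([*c,z]);o=np.array([np.cos(h),np.sin(h),0.])
    return [cyl(m-18*o,m+50*o,18),cyl(m+44*o,m+56*o,22)]
def overlay(img,n,c,h,nail,z=130):
    S=4;f=lambda P:np.round((proj(n,P)+.5)*S-.5).astype(np.int32)
    big=cv2.resize(img,None,fx=S,fy=S,interpolation=cv2.INTER_CUBIC)
    for P in (circ(c,95,25),circ(c,45,33),circ(nail,10,25)): cv2.polylines(big,[f(P)],True,(255,0,0),1)
    for P in hulls(c,h,z): cv2.polylines(big,[cv2.convexHull(f(P))],True,(0,255,0),1)
    p=f([*c,70])[0]; return big[max(0,p[1]-200):p[1]+200,max(0,p[0]-200):p[0]+200]
def nailfit(img,n,g):
    hsv=cv2.cvtColor(img,cv2.COLOR_BGR2HSV).astype(int); u,v=proj(n,[*g,28])[0]
    yy,xx=np.mgrid[:img.shape[0],:img.shape[1]]
    m=(np.hypot(xx-u,yy-v)<9)&(hsv[...,0]>17)&(hsv[...,0]<35)&(hsv[...,1]>100)&(hsv[...,2]>150)
    return at(n,(xx[m].mean(),yy[m].mean()),28.5)[:2],m.sum()
E
python3 - <<'E'
from fit import *
a=cv2.imread("pics/top0.png");b=cv2.imread("pics/scene0.png")
for n,i in(("top",a),("scene",b)):
    print(n,nailfit(i,n,(658,145)))
    # plinth centre: ellipse-fit to the wood colour
    hsv=cv2.cvtColor(i,cv2.COLOR_BGR2HSV); u,v=proj(n,[580,143,25])[0]
    m=((hsv[...,0]<15)&(hsv[...,1]>110)&(hsv[...,2]>60)).astype(np.uint8)
    k=np.zeros_like(m);cv2.fillPoly(k,[np.round(proj(n,circ((580,143),112,25))).astype(np.int32)],1)
    m=m&k; P=np.array([at(n,(x,y),25)[:2] for y,x in np.argwhere(m)])
    # best 95 mm disc: edge points per bearing from guess
    d=P-[577,143];t=np.arctan2(d[:,1],d[:,0]);r=np.hypot(*d.T)
    E=[P[(abs(t-q)<.06)][np.argmax(r[abs(t-q)<.06])] for q in np.arange(-3.1,3.1,.12) if (abs(t-q)<.06).any()]
    E=np.array(E).astype(np.float32); 
    (c,rad)=cv2.minEnclosingCircle(E);A=np.c_[2*E,np.ones(len(E))];s=np.linalg.lstsq(A,(E**2).sum(1),rcond=None)[0]
    print(" plinth",c,rad,"lsq",s[:2],np.sqrt(s[2]+s[0]**2+s[1]**2))
c=np.array([578,143]);h=np.radians(80)
cv2.imwrite("pics/ov0.png",np.hstack([overlay(a,"top",c,h,(657,145)),overlay(b,"scene",c,h,(657,145))]))
E
```

```text
top (array([657.3684065 , 146.42634017]), np.int64(40))Traceback (most recent call last):
  File "<stdin>", line 9, in <module>
  File "h.py", line 10, in at
    K,k1,T=cal(n)
           ~~~^^^
  File "h.py", line 5, in cal
    c=arm.get_calibration(n); return np.array(c["K"],float),c["k1"],np.array(c["world_to_cam"],float)
ValueError: time passes only in moves, steps and waits
```

```bash
sed -i 's/^def cal/import functools\n@functools.lru_cache\ndef cal/' h.py
cat > run.py <<'E'
from fit import *
def edge(i,n,g):
    hsv=cv2.cvtColor(i,cv2.COLOR_BGR2HSV)
    m=((hsv[...,0]<15)&(hsv[...,1]>110)&(hsv[...,2]>60)).astype(np.uint8)
    k=np.zeros_like(m);cv2.fillPoly(k,[np.round(proj(n,circ(g,112,25))).astype(np.int32)],1)
    P=np.array([at(n,(x,y),25)[:2] for y,x in np.argwhere(m&k)])
    (c,r)=cv2.minEnclosingCircle(P.astype(np.float32)); return c,r
def white(i,n,g):
    hsv=cv2.cvtColor(i,cv2.COLOR_BGR2HSV); u,v=proj(n,[*g,130])[0]
    m=((hsv[...,1]<75)&(hsv[...,2]>135)).astype(np.uint8)
    yy,xx=np.mgrid[:m.shape[0],:m.shape[1]];m[np.hypot(xx-u,yy-v)>45]=0
    nl,l,st,_=cv2.connectedComponentsWithStats(m);return (l==1+np.argmax(st[1:,4])).astype(np.uint8)
E
python3 - <<'E'
from run import *
a=cv2.imread("pics/top0.png");b=cv2.imread("pics/scene0.png")
for n,i in(("top",a),("scene",b)): print(n,nailfit(i,n,(658,145)),edge(i,n,(578,143)))
c=np.array([578,143]);h=np.radians(80)
cv2.imwrite("pics/ov0.png",np.hstack([overlay(a,"top",c,h,(657,145)),overlay(b,"scene",c,h,(657,145))]))
E
```

```text
top (array([657.3684065 , 146.42634017]), np.int64(40)) ((576.6495971679688, 144.15289306640625), 97.39370727539062)
scene (array([660.16182686, 144.10482769]), np.int64(78)) ((585.1757202148438, 141.22572326660156), 99.92340087890625)
```

View pics/ov0.png

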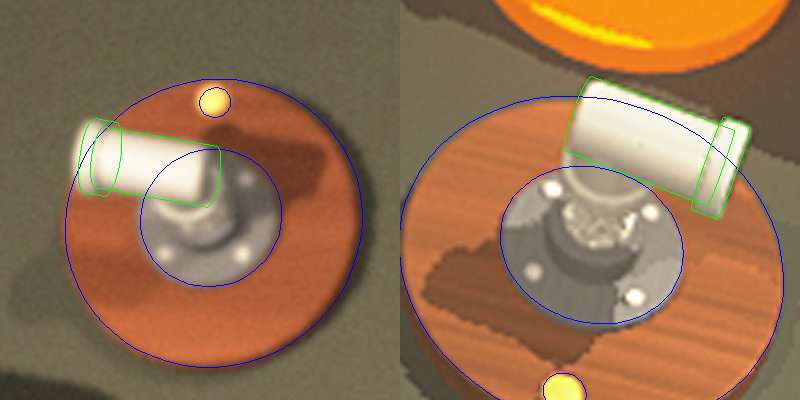

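```bash
cat >> run.py <<'E'
def mfit(imgs,c0,h0,z=130):
    W={n:white(i,n,c0) for n,i in imgs.items()}; S=4
    def cost(p,names):
        t=0
        for n in names:
            k=np.zeros((420*S,560*S),np.uint8)
            for P in hulls(p[:2],p[2]/30,z): cv2.fillPoly(k,[cv2.convexHull(np.round((proj(n,P)+.5)*S-.5).astype(np.int32))],1)
            k=cv2.resize(k.astype(np.float32),(560,420),interpolation=cv2.INTER_AREA); w=W[n]
            t+=1-np.minimum(k,w).sum()/np.maximum(k,w).sum()
        return t
    for names in (("top",),("scene",),("top","scene")):
        x0=np.array([*c0,h0*30]);s=np.vstack([x0,x0+[6,0,0],x0+[0,6,0],x0+[0,0,5]])
        r=minimize(cost,x0,args=(names,),method="Nelder-Mead",options=dict(initial_simplex=s,maxfev=150))
        print(names,r.x[:2].round(1),np.degrees(r.x[2]/30).round(1),round(r.fun,3))
    return r.x
E
python3 - <<'E'
from run import *
mfit({"top":cv2.imread("pics/top0.png"),"scene":cv2.imread("pics/scene0.png")},(578,144),np.radians(80))
s=arm.get_state(); M=R.from_quat(s["eef_rot"]).as_matrix()
print(M.round(3),s["tcp_pos"]); print(M.T@(np.array([579,145,205])-s["tcp_pos"]))
E
```

```text
('top',) [574.6 148. ] 73.5 0.494
('scene',) [580.1 144.1] 83.6 0.487
('top', 'scene') [577.5 144.3] 80.0 1.015
[[-0.925  0.379 -0.   ]
 [ 0.379  0.925 -0.001]
 [-0.    -0.001 -1.   ]] [236.76919908 578.04060852 204.9073667 ]
[-4.80817910e+02 -2.71035370e+02  2.52521909e-01]
```

>>> apply_moves --series '[[[0,0,0],[-1,-0.564,0],1],[[0,0,0],[-1,-0.564,0],1],[[0,0,0],[-1,-0.564,0],1],[[0,0,0],[-1,-0.564,0],1],[[0,0,0],[-1,-0.564,0],1],[[0,0,0],[-1,-0.564,0],1]]'

```text
clock: 0.6
tcp_pos: [382.1, 393.8, 205.4]
eef_rot: [0.195, 0.981, -0.0, 0.0]
contact_force: [0.4, -0.2, -0.3]
opening: 94.0
grip_force: 0.0
```

>>> apply_moves --series '[[[0,0,0],[-1,-0.564,0],1],[[0,0,0],[-1,-0.564,0],1],[[0,0,0],[-1,-0.564,0],1],[[0,0,0],[-1,-0.564,0],1],[[0,0,0],[-1,-0.564,0],1],[[0,0,0],[-1,-0.564,0],1]]'

```text
clock: 1.1
tcp_pos: [523.9, 213.2, 205.4]
eef_rot: [0.195, 0.981, -0.001, 0.0]
contact_force: [0.5, 0.3, -0.6]
opening: 94.2
grip_force: 0.0
```

```bash
cat > st.py <<'E'
from h import *
import sys
s=arm.get_state();M=R.from_quat(s["eef_rot"]).as_matrix();p=np.array(s["tcp_pos"])
t=np.array([float(v) for v in sys.argv[1:4]]);b=float(sys.argv[4])
print("clock",s["clock"],"tcp",p.round(1),"ybear",np.degrees(np.arctan2(M[1,1],M[0,1])).round(2),"tilt",np.degrees(np.arccos(-M[2,2])).round(2),"open",s["opening"],s["grip_force"],np.round(s["contact_force"],1))
print("shift/200",((M.T@(t-p))/200).round(4),"rz",(((np.degrees(np.arctan2(M[1,1],M[0,1]))-b+180)%360-180)/180).round(4),"j",np.round(s["joint_positions"],2))
E
python3 st.py 579 144.5 205 -10
```

```text
clock 1.1 tcp [523.9 213.2 205.4] ybear 67.48 tilt 0.08 open 94.17632774518896 0.0 [ 0.5  0.3 -0.6]
shift/200 [-0.3858 -0.2117  0.0028] rz 0.4304 j [-0.61  0.31  0.2   1.77 -0.07  1.06  0.8 ]
```

>>> apply_moves --series '[[[0,0,0.43],[-0.386,-0.212,0],1],[[0,0,0.43],[-0.386,-0.212,0],1],[[0,0,0.43],[-0.386,-0.212,0],1],[[0,0,0.43],[-0.386,-0.212,0],1],[[0,0,0.43],[-0.386,-0.212,0],1],[[0,0,0.43],[-0.386,-0.212,0],1],[[0,0,0.43],[-0.386,-0.212,0],1],[[0,0,0.43],[-0.386,-0.212,0],1],[[0,0,0.43],[-0.386,-0.212,0],1],[[0,0,0.43],[-0.386,-0.212,0],1]]'

```text
clock: 1.93
tcp_pos: [576.7, 149.4, 205.2]
eef_rot: [0.733, 0.68, -0.0, -0.0]
contact_force: [-0.2, 0.5, -0.6]
opening: 93.9
grip_force: 0.0
```

```bash
python3 st.py 579 144.5 112 -10
```

```text
clock 1.9333 tcp [576.7 149.4 205.2] ybear -4.25 tilt 0.03 open 93.88603430919599 0.0 [-0.2  0.5 -0.6]
shift/200 [-0.0236  0.0135  0.4659] rz 0.032 j [-0.67  0.39  0.47  1.7  -0.2   1.09 -0.21]
```

>>> apply_moves --series '[[[0,0,0.032],[-0.024,0.013,0],1],[[0,0,0.032],[-0.024,0.013,0.2],1],[[0,0,0.032],[-0.024,0.013,0.35],1],[[0,0,0.032],[-0.024,0.013,0.466],1],[[0,0,0.032],[-0.024,0.013,0.466],1],[[0,0,0.032],[-0.024,0.013,0.466],1]]'

```text
clock: 2.43
tcp_pos: [578.7, 144.2, 111.9]
eef_rot: [0.764, 0.645, -0.001, -0.0]
contact_force: [0.9, 0.2, 1.1]
opening: 94.0
grip_force: 0.0
```

```bash
python3 st.py 579 144.5 112 -10
python3 - <<'E'
from fit import *
I={n:cv2.cvtColor(arm.capture(n),cv2.COLOR_RGB2BGR) for n in("top","scene")}
c=(579,144.5)
cv2.imwrite("pics/ov1.png",np.hstack([overlay(I[n],n,c,np.radians(80),(658.5,145.2)) for n in I]))
E
```

```text
clock 2.4333 tcp [578.7 144.2 111.9] ybear -9.67 tilt 0.12 open 94.04883727404393 0.0 [0.9 0.2 1.1]
shift/200 [ 0.0018  0.001  -0.0003] rz 0.0019 j [-0.64  0.51  0.45  1.78 -0.27  0.92 -0.24]
```

View pics/ov1.png

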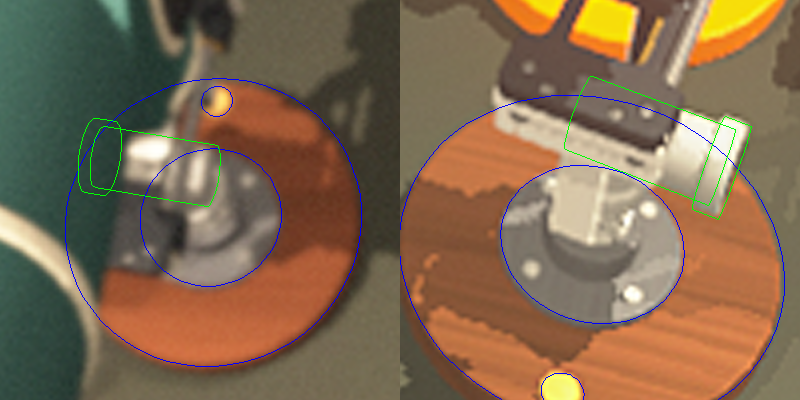

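The open fingers straddle the level leg in both views, and the outlet is still at about 80°. Closing now.

>>> apply_moves --force 15 --series '[[[0,0,0],[0,0,0],0.3],[[0,0,0],[0,0,0],0.2],[[0,0,0],[0,0,0],0],[[0,0,0],[0,0,0],0],[[0,0,0],[0,0,0],0],[[0,0,0],[0,0,0],0],[[0,0,0],[0,0,0],0],[[0,0,0],[0,0,0],0]]'

```text
clock: 3.2
tcp_pos: [579.2, 144.5, 112.2]
eef_rot: [0.764, 0.645, -0.0, 0.0]
contact_force: [-0.0, 0.2, -0.8]
opening: 43.7
grip_force: 0.0
```

```bash
python3 st.py 579 144.5 112 -10; python3 -c "
from h import *
print(arm.get_state()['moment'])"
```

```text
clock 3.2 tcp [579.2 144.5 112.2] ybear -9.66 tilt 0.01 open 43.69089534691331 0.0 [-0.   0.2 -0.8]
shift/200 [ 0.0001 -0.0008  0.0012] rz 0.0019 j [-0.64  0.51  0.45  1.78 -0.27  0.92 -0.24]
[-0.03615245  0.0987793   0.00366481]
```

>>> apply_moves --force 40 --series '[[[0,0,0],[0,0,0],0],[[0,0,0],[0,0,0],0],[[0,0,0],[0,0,0],0],[[0,0,0],[0,0,0],0],[[0,0,0],[0,0,0],0],[[0,0,0],[0,0,0],0]]'

```text
clock: 3.7
tcp_pos: [579.4, 144.5, 112.3]
eef_rot: [0.764, 0.645, 0.0, 0.0]
contact_force: [5.6, -0.1, -3.9]
opening: 35.4
grip_force: 40.0
```

```bash
python3 st.py 579 144.5 112 -10; python3 -c "
from h import *
print(arm.get_state()['moment'])"
```

```text
clock 3.7 tcp [579.4 144.5 112.3] ybear -9.66 tilt 0.03 open 35.4192868046999 39.99778211116791 [ 5.6 -0.1 -3.9]
shift/200 [-0.0001 -0.0019  0.0013] rz 0.0019 j [-0.64  0.51  0.45  1.78 -0.27  0.92 -0.24]
[-0.15970409 -1.10040875  0.10799989]
```

>>> apply_moves --series '[[[0,0,0.02],[0,0,0],0],[[0,0,0.05],[0,0,0],0],[[0,0,0.08],[0,0,0],0],[[0,0,0.11],[0,0,0],0],[[0,0,0.14],[0,0,0.001],0],[[0,0,0.17],[0,0,0.001],0],[[0,0,0.2],[0,0,0.001],0],[[0,0,0.22],[0,0,0.001],0],[[0,0,0.22],[0,0,0.001],0],[[0,0,0.22],[0,0,0.001],0]]'

```text
clock: 4.53
tcp_pos: [579.5, 144.3, 112.0]
eef_rot: [0.938, 0.348, 0.0, 0.0]
contact_force: [6.5, -1.2, -5.0]
opening: 35.8
grip_force: 40.0
```

```bash
python3 st.py 579 144.5 112 -83; python3 -c "
from h import *
print(arm.get_state()['moment'])"
```

```text
clock 4.5333 tcp [579.5 144.3 112. ] ybear -49.3 tilt 0.05 open 35.83156864766183 39.99167114496231 [ 6.5 -1.2 -5. ]
shift/200 [-0.0013 -0.0023  0.0002] rz 0.1872 j [-0.76  0.54  0.62  1.78 -0.38  0.94 -0.84]
[-0.25575013 -1.26280064 -0.20888115]
```

>>> apply_moves --series '[[[0,0,0.03],[0,0,0],0],[[0,0,0.06],[0,0,0],0],[[0,0,0.09],[0,0,0],0],[[0,0,0.12],[0,0,0.001],0],[[0,0,0.15],[0,0,0.001],0],[[0,0,0.175],[0,0,0.001],0],[[0,0,0.175],[0,0,0.001],0],[[0,0,0.175],[0,0,0.001],0]]'

```text
clock: 5.2
tcp_pos: [579.5, 144.2, 111.8]
eef_rot: [0.997, 0.08, 0.0, 0.0]
contact_force: [6.4, -1.6, -4.7]
opening: 35.5
grip_force: 40.0
```

```bash
python3 st.py 579 144.5 112 -90
python3 - <<'E'
from fit import *
I={n:cv2.cvtColor(arm.capture(n),cv2.COLOR_RGB2BGR) for n in("top","scene")}
for n in I: cv2.imwrite(f"pics/{n}2.png",I[n]); print(n,nailfit(I[n],n,(658,145)))
c=(579,144.5)
cv2.imwrite("pics/ov2.png",np.hstack([overlay(I[n],n,c,np.radians(9),(658.5,145.2),129.5) for n in I]))
E
```

```text
clock 5.2 tcp [579.5 144.2 111.8] ybear -80.81 tilt 0.06 open 35.52727386747654 39.99186336994171 [ 6.4 -1.6 -4.7]
shift/200 [-0.0023 -0.0017 -0.0008] rz 0.0511 j [-0.85  0.58  0.75  1.79 -0.47  0.96 -1.31]
top (array([nan, nan]), np.int64(0))
scene (array([660.2817586 , 144.33192601]), np.int64(76))fit.py:22: RuntimeWarning: Mean of empty slice.
  return at(n,(xx[m].mean(),yy[m].mean()),28.5)[:2],m.sum()
  ret = ret.dtype.type(ret / rcount)
```

View pics/ov2.png

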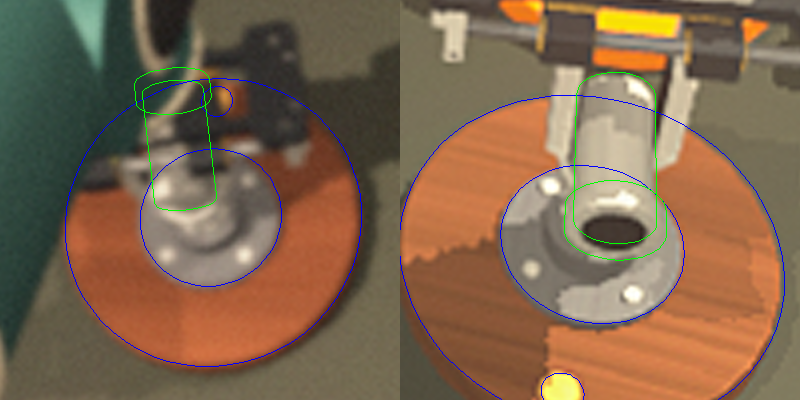

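The scene view shows the outlet mouth at about (613,228) in the crop, matching the 9° model. The nail is at (562,388), still clockwise of the outlet. I'll turn it to about 2.5°, let go and measure in the clear.

>>> apply_moves --series '[[[0,0,0.02],[0,0,0],0],[[0,0,0.037],[0,0,0],0],[[0,0,0.037],[0,0,0],0],[[0,0,0.037],[0,0,0],0],[[0,0,0.037],[0,0,0],0]]'

```text
clock: 5.72
tcp_pos: [579.5, 144.2, 111.8]
eef_rot: [1.0, 0.022, 0.0, 0.0]
contact_force: [7.1, -0.9, -6.0]
opening: 35.0
grip_force: 40.0
```

>>> apply_moves --series '[[[0,0,0],[0,0,0],0.5],[[0,0,0],[0,0,0],0.8],[[0,0,0],[0,0,0],1],[[0,0,0],[0,0,0],1],[[0,0,0],[0,0,0],1],[[0,0,0],[0,0,0],1],[[0,0,0],[0,0,-0.1],1],[[0,0,0],[0,0,-0.25],1],[[0,0,0],[0,0,-0.45],1],[[0,0,0],[0,0,-0.45],1]]'

```text
clock: 6.55
tcp_pos: [581.8, 144.3, 208.1]
eef_rot: [1.0, 0.022, 0.004, -0.001]
contact_force: [0.5, 1.1, -0.1]
opening: 93.8
grip_force: 0.0
```

```bash
python3 st.py 579 544.5 205 -87.5
```

```text
clock 6.55 tcp [581.8 144.3 208.1] ybear -87.45 tilt 0.42 open 93.7934895013784 0.0 [ 0.5  1.1 -0.1]
shift/200 [ 0.0748 -1.9996  0.0202] rz 0.0003 j [-0.92  0.48  0.85  1.7  -0.4   1.13 -1.48]
```

>>> apply_moves --series '[[[0,0,0],[-0.2,-1,0],1],[[0,0,0],[-0.2,-1,0],1],[[0,0,0],[-0.2,-1,0],1],[[0,0,0],[-0.2,-1,0],1],[[0,0,0],[-0.2,-1,0],1],[[0,0,0],[-0.2,-1,0],1],[[0,0,0],[-0.2,-1,0],1],[[0,0,0],[-0.2,-1,0],1]]'

```text
clock: 7.22
tcp_pos: [530.4, 341.9, 201.8]
eef_rot: [1.0, 0.022, 0.0, 0.0]
contact_force: [0.5, 0.3, 1.0]
opening: 93.8
grip_force: 0.0
```

```bash
python3 st.py 579 144.5 205 -88
python3 - <<'E'
from fit import *
I={n:cv2.cvtColor(arm.capture(n),cv2.COLOR_RGB2BGR) for n in("top","scene")}
for n in I: cv2.imwrite(f"pics/{n}3.png",I[n]); print(n,nailfit(I[n],n,(658,145)))
c=(579,144.5)
cv2.imwrite("pics/ov3.png",np.hstack([overlay(I[n],n,c,np.radians(2.5),(658.5,145.2),129.5) for n in I]))
E
```

```text
clock 7.2167 tcp [530.4 341.9 201.8] ybear -87.43 tilt 0.03 open 93.75777051775623 0.0 [0.5 0.3 1. ]
shift/200 [ 0.1986  0.9967 -0.0157] rz 0.0032 j [-1.19  0.55  0.81  1.62 -0.42  1.16 -1.81]
top (array([656.22091566, 141.98177589]), np.int64(2))
scene (array([660.47585377, 143.55079141]), np.int64(72))
```

View pics/ov3.png

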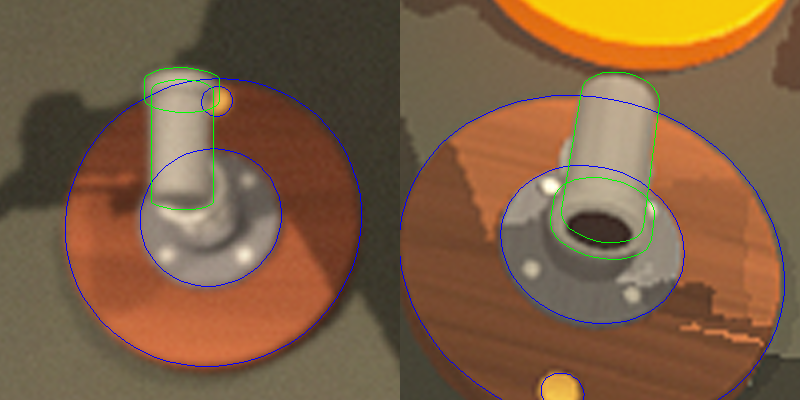

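The top and scene crops show the free elbow matching the 2.5° model. The nail is just beside the outlet mouth, at (216,101) in top and (562,390) in scene. One refined gradient fit per view will give the nail bearing and the outlet heading.

```bash
cat > g.py <<'E'
from run import *
def grad(i):
    g=cv2.GaussianBlur(i,(0,0),.8).astype(np.float32); return np.hypot(sum(abs(cv2.Sobel(g[...,k],5,1,0)) for k in range(3)),sum(abs(cv2.Sobel(g[...,k],5,0,1)) for k in range(3)))
def samp(G,p): 
    v=cv2.remap(G,p[:,0].astype(np.float32)[None],p[:,1].astype(np.float32)[None],cv2.INTER_LINEAR); return np.minimum(v,np.percentile(v,80)).mean()
def nm(f,x0,st):
    s=np.vstack([x0]+[np.array(x0)+d for d in np.diag(st)]); return minimize(f,x0,method="Nelder-Mead",options=dict(initial_simplex=s,xatol=.02,fatol=1e-3)).x
for n in("top","scene"):
    cs=[]
    for fr in (0,3):
        i=cv2.imread(f"pics/{n}{fr}.png"); G=grad(i)
        pl=nm(lambda c:-samp(G,proj(n,circ(c,95,25,300))),[579,144.5],[4,4])
        fl=nm(lambda c:-samp(G,proj(n,circ(c,45,33,200))),[579,144.5],[3,3])
        na=nm(lambda c:-samp(G,proj(n,circ(c,10,26,60))),[658.5,145.2],[2,2])
        def bear(a): return np.degrees(np.arctan2(*(na-a)[::-1])).round(2)
        print(n,fr,"plinth",pl.round(1),"flange",fl.round(1),"nail",na.round(1),"bear",bear(pl),bear(fl),"dist",np.linalg.norm(na-pl).round(1))
    def el(p):
        P=[cv2.convexHull(proj(n,h).astype(np.float32))[:,0] for h in hulls(p[:2],p[2]/30,129.5)]
        k=[]
        for q in P:
            q=np.vstack([q,q[:1]])
            k+=[a+(b-a)*t for a,b in zip(q[:-1],q[1:]) for t in np.arange(0,1,1/max(1,int(np.hypot(*(b-a))*2)))]
        return -samp(G,np.array(k))
    e=nm(el,[579,144.5,np.radians(2.5)*30],[3,3,2]);print("  elbow",e[:2].round(1),np.degrees(e[2]/30).round(2))
E
python3 g.py
```

```text
top 0 plinth [578.7 147.1] flange [579.5 147.3] nail [658.8 146.9] bear -0.09 -0.25 dist 80.1
top 3 plinth [579.8 146.3] flange [579.2 146.9] nail [659.6 145.7] bear -0.4 -0.84 dist 79.9
  elbow [580.  144.9] 2.0
scene 0 plinth [578.2 143.7] flange [580.6 143.5] nail [658.2 144.1] bear 0.28 0.4 dist 80.0
scene 3 plinth [580.3 143.2] flange [580.8 143.7] nail [659.2 143.5] bear 0.23 -0.12 dist 79.0
  elbow [582.3 143.3] -1.77
```

The nail bears about 0.0° (±0.4) and the outlet about 2° (tool 2.5°, top 2.0°). I'll regrip and turn it about 1.8° more.

>>> apply_moves --series '[[[0,0,0],[0.2,1,-0.01],1],[[0,0,0],[0.2,1,-0.01],1],[[0,0,0],[0.2,1,-0.01],1],[[0,0,0],[0.2,1,-0.01],1],[[0,0,0],[0.2,1,-0.01],1],[[0,0,0],[0.2,1,-0.01],1],[[0,0,0],[0.2,1,-0.01],1],[[0,0,0],[0.2,1,-0.01],1],[[0,0,0],[0.2,1,-0.01],1]]'

```text
clock: 8.07
tcp_pos: [579.0, 145.3, 203.8]
eef_rot: [1.0, 0.023, -0.0, -0.0]
contact_force: [0.4, -0.1, 0.2]
opening: 94.0
grip_force: 0.0
```

```bash
python3 st.py 579.5 144.2 111.8 -87.5
```

```text
clock 8.0667 tcp [579.  145.3 203.8] ybear -87.36 tilt 0.02 open 94.01223451573917 0.0 [ 0.4 -0.1  0.2]
shift/200 [0.0024 0.0057 0.4599] rz 0.0008 j [-0.92  0.49  0.85  1.71 -0.4   1.13 -1.48]
```

>>> apply_moves --series '[[[0,0,0],[0.002,0.006,0.1],1],[[0,0,0],[0.002,0.006,0.25],1],[[0,0,0],[0.002,0.006,0.4],1],[[0,0,0],[0.002,0.006,0.46],1],[[0,0,0],[0.002,0.006,0.46],0.5],[[0,0,0],[0.002,0.006,0.46],0],[[0,0,0],[0.002,0.006,0.46],0],[[0,0,0],[0.002,0.006,0.46],0],[[0,0,0],[0.002,0.006,0.46],0],[[0,0,0],[0.002,0.006,0.46],0]]'

```text
clock: 8.9
tcp_pos: [580.0, 143.5, 112.7]
eef_rot: [1.0, 0.023, 0.001, -0.0]
contact_force: [0.2, 0.0, -0.2]
opening: 57.5
grip_force: 0.0
```

>>> apply_moves --series '[[[0,0,0],[0,0,0],0],[[0,0,0],[0,0,0],0],[[0,0,0],[0,0,0],0],[[0,0,0],[0,0,0],0],[[0,0,0],[0,0,0],0],[[0,0,0],[0,0,0],0],[[0,0,0],[0,0,0],0],[[0,0,0],[0,0,0],0]]'

```text
clock: 9.57
tcp_pos: [579.6, 144.2, 111.9]
eef_rot: [1.0, 0.023, 0.0, -0.0]
contact_force: [-1.3, 5.2, 2.8]
opening: 35.7
grip_force: 40.0
```

>>> apply_moves --series '[[[0,0,0.005],[0,0,0],0],[[0,0,0.01],[0,0,0],0],[[0,0,0.01],[0,0,0],0],[[0,0,0.01],[0,0,0],0]]'

```text
clock: 9.9
tcp_pos: [579.6, 144.2, 111.9]
eef_rot: [1.0, 0.007, -0.0, -0.0]
contact_force: [-0.7, 5.6, 2.4]
opening: 35.6
grip_force: 40.0
```

```bash
python3 st.py 579.5 144.2 111.8 -90
```

```text
clock 9.9 tcp [579.6 144.2 111.9] ybear -89.18 tilt 0.04 open 35.582851636944895 40.00357836484909 [-0.7  5.6  2.4]
shift/200 [-0.0006 -0.0002  0.0007] rz 0.0046 j [-0.87  0.59  0.78  1.79 -0.5   0.97 -1.44]
```

Heading is now about 0.8°, just short of the nail. Releasing and backing away.

>>> apply_moves --series '[[[0,0,0],[0,0,0],0.5],[[0,0,0],[0,0,0],0.8],[[0,0,0],[0,0,0],1],[[0,0,0],[0,0,0],1],[[0,0,0],[0,0,0],1],[[0,0,0],[0,0,0],1],[[0,0,0],[0,0,-0.1],1],[[0,0,0],[0,0,-0.25],1],[[0,0,0],[0,0,-0.45],1],[[0,0,0],[0,0,-0.47],1]]'

```text
clock: 10.73
tcp_pos: [581.9, 143.0, 211.6]
eef_rot: [1.0, 0.006, 0.003, -0.001]
contact_force: [0.6, 0.2, 0.1]
opening: 93.5
grip_force: 0.0
```

>>> apply_moves --series '[[[0,0,0],[-0.2,-1,0],1],[[0,0,0],[-0.2,-1,0],1],[[0,0,0],[-0.2,-1,0],1],[[0,0,0],[-0.2,-1,0],1],[[0,0,0],[-0.2,-1,0],1],[[0,0,0],[-0.2,-1,0],1],[[0,0,0],[-0.2,-1,0],1],[[0,0,0],[-0.2,-1,0],1]]'

```text
clock: 11.4
tcp_pos: [537.1, 342.0, 205.7]
eef_rot: [1.0, 0.007, 0.0, 0.0]
contact_force: [0.1, -0.7, 0.4]
opening: 93.9
grip_force: 0.0
```

```bash
python3 st.py 579 144.5 205 -88
python3 - <<'E'
from fit import *
I={n:cv2.cvtColor(arm.capture(n),cv2.COLOR_RGB2BGR) for n in("top","scene")}
cv2.imwrite("pics/ov4.png",np.hstack([overlay(I["top"],"top",(579.5,146),np.radians(0.8),(659,146.2),129.5),overlay(I["scene"],"scene",(579.5,144),np.radians(.8),(659,144),129.5)]))
E
```

```text
clock 11.4 tcp [537.1 342.  205.7] ybear -89.24 tilt 0.04 open 93.9161317420603 0.0 [ 0.1 -0.7  0.4]
shift/200 [0.1963 0.9904 0.0044] rz -0.0069 j [-1.19  0.56  0.82  1.6  -0.43  1.17 -1.83]
```

View pics/ov4.png

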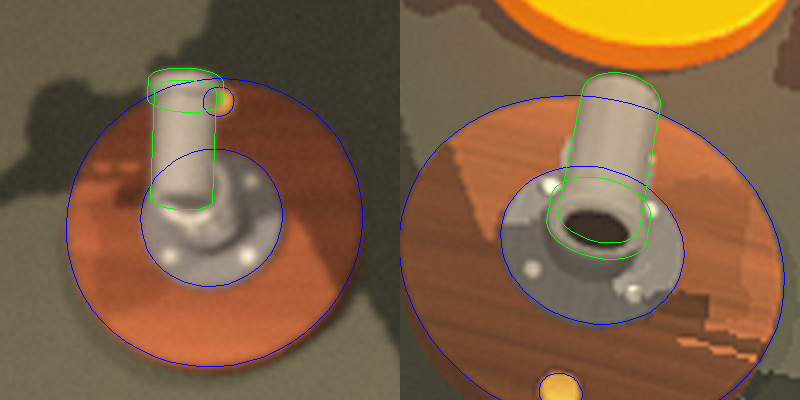

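The elbow's outlet, at (185,88) in top and (597,230) in scene, matches the 0.8° model in both views, over the nail and not past it. The arm is clear.

```bash
python3 -c "
from cell import arm
print(arm.finish_job())"
```

```text
the job is handed in; nothing more can be done
None
```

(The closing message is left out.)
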